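Slide a thin plate over the board's edge, turn the grip round and load the marking machine

ROBOT

A 6-joint arm with a two-finger parallel gripper is mounted at the origin on the work surface. World frame = base frame: x ahead of the robot, y to its left, z up, the work surface at z = 0. Lengths are in m, angles in rad, forces in N, time in s.
With the tool pointing down it reaches from about 0.35 to 0.775 m from the base axis. Payload 7.3 kg.
Tool frame: the origin (TCP) lies midway between the tips of the shut fingers; the grasp point (between the pads) lies 19 mm behind it; z points along the fingers, y is the line along which they close (so a half turn about z gives the same grasp; the last joint's range is limited). The gripper opens to 92 mm and grips with 3 to 60 N. Pads are 19 mm wide; open, the fingers measure 130 mm over their backs; the gripper's body (75 mm by 190 mm) begins 47 mm behind the grasp point.
Start: joints at [-1.37, 0.342, 1.524, -0, 1.275, -0.146], TCP at [0.178, -0.494, 0.227] pointing down, gripper open.
Joint ranges: [-2.53, 2.53], [-0.77, 2.02], [0.04, 2.7], [-1, 4.14], [0.28, 2.66], [-3.11, 3.11]. Speed limits (rad/s): [2.57, 2.57, 3.14, 3.14, 3.14, 3.14].

INTERFACE

Orientations are given as [roll, pitch, yaw] about the fixed x, y, z axes, in that order (R = Rz(yaw) Ry(pitch) Rx(roll)).
In Python, from cell import monitor, vision, workorder gives the robot as it stands.
- The arm moves only by the tool move_arm, never from a script. Its argument "rows" is a list of rows, each a list of 5 numbers: the shift along the world's x, y, z in mm, then the turn about the world's z in rad, then the closure, from -1 (fully open) to 1 (shut). A call has 1 to 12 rows; each row shifts and turns the commanded pose from where the row before left it; what a row does not reach is not made up. A row lasts 1/10 s, in which the tool goes at most 50 mm and 8.59 degrees, less where a joint would pass 70% of its speed; a pose out of reach is approached as far as the arm can. A call is refused whole if a number of a shift passes 50 or a number of a turn 0.15, either way. A call with a gripper value outside its range is refused whole. The fingers move at their own pace and stop on an object; "newtons" is the grip in N (left out, the last holds). Time passes only in rows, so rows that do not move let the fingers close. It gives the time, the measured TCP pose, the force, the opening and the grip force at its end, in the units of the state.
- monitor.observe(): the state, without advancing time (a new reading comes with each control period).
- vision.read_camera(name): name is "side" or "top"; returns the picture (384x512x3 uint8, red, green, blue); there is no depth.
- vision.get_calibration(name): a dict with "K" (3x3 intrinsics, pixels), "T" (4x4, takes a point from camera to world coordinates). Camera axes: x right, y up, looking along -z (the intrinsics and any distortion apply to the point x, -y, -z); pixel columns grow to the right and rows downward; lengths in m; the calibration is good to about 2 mm. A picture is of the moment at which its call begins. get_calibration takes no time and is no camera call.
- workorder.hand_in(): hands the job in; it is judged then, once.
The state is a dict: "time": time; "qpos": joint angles; "qvel": joint speeds; "joint_efforts": joint torques, N m; "tool_pos": TCP position; "tool_rot": TCP orientation; "contact_force": force on the tool from outside, world axes, zero at the start; "torque": the same for the moment, N m; "opening": finger opening in m; "grip_force": force on a finger pad.
Only numpy, scipy, OpenCV 4.12 (cv2) and the standard library are available. Lean on these libraries where they do the work, as an engineer would, in place of code of your own. Each camera call takes 0.05 s, during which the arm holds its last target. There are 200 camera calls.

TASK

Load the flat plate into the marking machine: slide it along the raised board until its yellow end hangs well out over the aluminium-trimmed edge, still lying flat there, then take it by that overhanging end and lift it off. Lay it across the small black block and let go, take it again by its bare end, and push it yellow end first into the machine's slot until it is fully home against the red stop; let go and leave it there. Do not drop it on the bench, and leave the other things on the bench where they are.

Things in the scene. Friction and masses are not known exactly. Their poses are not given: they have to be found in the camera images.
- plate_mid (a point): Centre (half-way up) of the loose flat plate, 160 mm long (its x axis), 60 mm wide (its y axis), 4 mm thick (z up), aluminium, about 0.1 kg; the last 38 mm of its +x end are yellow, the rest is bare metal. It starts lying flat on the raised board with its yellow end roughly towards the trimmed edge.
- yellow_end (a point): Middle of the yellow end face of the plate, 80 mm from plate_mid, half-way up its thickness; axes as the plate's.
- bare_end (a point): Middle of the opposite, bare end face of the plate, 80 mm from plate_mid; axes as the plate's.
- riser: Fixed raised board, grey top with an aluminium trim on one edge: 270 mm along its x, 280 mm along its y, 60 mm high. Origin at the centre of its underside, so the top is 60 mm above it.
- riser_edge (a point): Middle of the board's trimmed edge, at top level (60 mm above the bench), 140 mm from the board's centre towards its own -y. The edge runs along the board's x; beyond it (its -y side) is free space down to the bench.
- rest: Fixed small black block with a rubber top, 100 mm along its x, 60 mm along its y, 35 mm high; origin at the centre of its underside. The plate fits across it with its length along the block's y, both ends then hanging free; its -y side is the one towards the machine, its +y side towards the raised board.
- dock: Fixed white marking machine with a low loading slot on its +y side. Origin on the bench under the face of the red stop; the slot runs along its y from the stop (y = 0): floor 60 mm above the bench, 66 mm wide, 10 mm high, straight for 85 mm. Nothing over the slot is above 90 mm; the 170 mm high housing lies behind the stop (y below -20 mm). The plate goes in along -y, until it meets the stop.
- dock_stop (a point): Middle of the red stop's face, 62 mm above the bench (mid-height of a plate that lies on the slot floor); axes as the dock's.
- dock_mouth (a point): Middle of the mouth of the slot, 62 mm above the bench, 100 mm in front of the stop (a plate that is home sticks out 60 mm). Its last 15 mm are a funnel, at the mouth 84 mm wide and open from 52 to 78 mm above the bench. The slot's top has a 42 mm wide gap along its middle, so the plate can be seen inside.
- carton: Bystander: small brown carton, 60 x 110 x 40 mm; origin at its underside's centre. Not to be moved.
- lamp: Bystander: black lamp body, 72 mm across, 105 mm tall; origin at its underside's centre. Not to be moved.
- drink: Bystander: drink bottle, 62 mm across, 190 mm tall; origin at its underside's centre. Not to be moved.
- flask: Bystander: red flask, 70 mm across, 170 mm tall; origin at its underside's centre. Not to be moved.
- tape: Bystander: yellow tape roll lying flat, 90 mm across, 24 mm high; origin at its underside's centre. Not to be moved.
- driver: Bystander: screwdriver lying on the bench; origin at its underside's centre. Not to be moved.
- jar: Bystander: blue open cup, 80 mm across, 60 mm high; origin at its underside's centre. Not to be moved.
Mind the look-alikes: they are no part of the job. Leave any blue look-alike of the rest alone. There is more than one size of the part that bears plate_mid; the job needs the smaller.

How it is judged:
By the outcome, as a careful person would: the job done as asked, in the order asked, and still so for the second after the job is handed in, with the robot touching nothing.
It also fails if it takes over 72 s, if anything falls off the work surface, if the arm or the gripper's body presses on something with over 40 N, if the wrist force passes 120 N, or if a joint passes its speed limit or range.

## Working session

There is one attempt and no reset: what is moved stays moved. The work goes in short steps, Python scripts to look and compute and a tool call to move; the robot and the scene stay as the last step left them, time stands still between calls to the robot, and variables do not carry over. Pictures are saved under pics/ and viewed, at most 10 in all, crops included, and the job is handed in when it is done.

Besides the shell and the picture viewer there is one more tool, called after "Request:" as a command line: name --pt "numbers of a row" for each row, then --argument value for the rest. move_arm: Moves the arm, as the interface text tells. Its arguments: {"type":"object","properties":{"rows":{"type":"array","items":{"type":"array","items":{"type":"number"}}},"newtons":{"type":"number"}},"required":["rows"]}

```bash
mkdir -p pics; cat > h.py <<'E'
import numpy as np, cv2
from cell import monitor, vision, workorder
def cal(n):
    c=vision.get_calibration(n); return np.array(c["K"]),np.array(c["T"]),c
def ray(n,u,v):
    K,T,c=cal(n)
    d=np.linalg.inv(K)@np.array([u,v,1.]); d=np.array([d[0],-d[1],-d[2]])
    return T[:3,3],T[:3,:3]@d
def onz(n,u,v,z):
    o,d=ray(n,u,v); return o+d*(z-o[2])/d[2]
def proj(n,p):
    K,T,c=cal(n); q=np.linalg.inv(T)@np.append(p,1.); q=K@np.array([q[0],-q[1],-q[2]]); return q[:2]/q[2]
def shot(n,f=None):
    im=np.array(vision.read_camera(n))[:,:,::-1].copy()
    if f: cv2.imwrite('pics/'+f,im)
    return im
E
python3 - <<'E'
from h import *
for n in("side","top"):
    im=shot(n,n+'0.png'); print(n,vision.get_calibration(n))
print(monitor.observe())
E
```

```text
side {'K': array([[392.71010904,   0.        , 258.07757984],
       [  0.        , 392.71010904, 191.55183896],
       [  0.        ,   0.        ,   1.        ]]), 'T': array([[-0.75593159,  0.45116265, -0.47436241, -0.05737246],
       [-0.65444633, -0.50269859,  0.56479566,  0.74748658],
       [ 0.01635339,  0.73739162,  0.67526748,  0.88367426],
       [ 0.        ,  0.        ,  0.        ,  1.        ]])}
top {'K': array([[395.7524548 ,   0.        , 263.0177558 ],
       [  0.        , 395.7524548 , 198.77089713],
       [  0.        ,   0.        ,   1.        ]]), 'T': array([[ 0.02221971,  0.99857267, -0.04856851,  0.43951943],
       [-0.99972267,  0.02257191,  0.00671519,  0.07985613],
       [ 0.00780189,  0.04840583,  0.99879728,  1.44734617],
       [ 0.        ,  0.        ,  0.        ,  1.        ]])}
{'time': 0.1, 'qpos': array([-1.36999021e+00,  3.42607061e-01,  1.52489871e+00, -4.37396182e-06,
        1.27537347e+00, -1.45962767e-01]), 'qvel': array([ 0.00049112, -0.00287145, -0.0031389 ,  0.00123343, -0.00090694,
       -0.00101245]), 'joint_efforts': array([ 2.17385030e-03, -4.32003701e+01, -2.44694906e+01,  7.19736493e-02,
        5.26879902e-02, -5.15536908e-05]), 'tool_pos': array([ 0.17839546, -0.49339454,  0.22614627]), 'tool_rot': array([-3.14031914e+00, -1.82989296e-04,  3.46770041e-01]), 'contact_force': array([ 0.16013171, -0.05367549,  0.75222516]), 'torque': array([ 0.05675094, -0.01515457,  0.00518984]), 'grip_force': 0.0, 'opening': 0.09187712806569598}
```

View pics/top0.png

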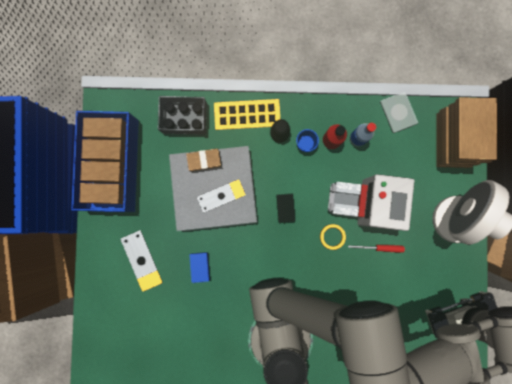

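View pics/side0.png

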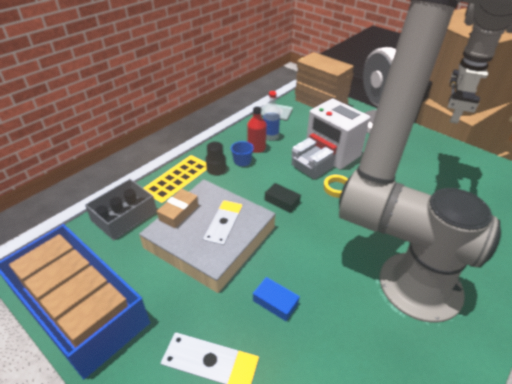

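```bash
python3 - <<'E'
from h import *
a=cv2.imread('pics/top0.png'); b=cv2.imread('pics/side0.png')
ca=cv2.resize(a[140:260,160:420],None,fx=3,fy=3,interpolation=cv2.INTER_CUBIC)
cv2.imwrite('pics/crop0.png',ca)
for n,im,(x0,x1,y0,y1) in(("top",a,(160,420,140,260)),("side",b,(130,390,80,300))):
    hsv=cv2.cvtColor(im,cv2.COLOR_BGR2HSV); H,S,V=cv2.split(hsv)
    m0=np.zeros(H.shape,bool); m0[y0:y1,x0:x1]=1
    M={'yellow':(H>18)&(H<35)&(S>130)&(V>120),'white':(S<40)&(V>185),'black':(V<50),'red':((H<8)|(H>172))&(S>150)&(V>90),'grey':(S<45)&(V>90)&(V<185)}
    for k,m in M.items():
        cs,_=cv2.findContours((m&m0).astype(np.uint8),cv2.RETR_EXTERNAL,cv2.CHAIN_APPROX_NONE)
        for c in cs:
            if cv2.contourArea(c)>40:
                r=cv2.minAreaRect(c); print(n,k,np.round(r[0],1),np.round(r[1],1),round(r[2],1),cv2.contourArea(c))
E
```

```text
top yellow [332.3 236.3] [24.7 24. ] 45.0 467.5
top yellow [237.1 188.7] [15.8  9.1] 66.8 121.0
top white [345.6 209.3] [23.6  9.2] 7.1 187.0
top white [215.4 197.6] [16.9 34.6] 67.2 539.0
top white [348.  187.3] [24.3  9.1] 6.7 187.5
top white [391.8 202.1] [38.4 50.5] 6.7 1833.5
top white [202.8 158.9] [16.8  5.7] 81.9 76.5
top black [285.5 208. ] [26. 15.] 90.0 351.0
top black [368.3 200.5] [ 2.5 33.4] 6.3 52.0
top red [390.  248.1] [26.3  5.8] 3.8 126.5
top red [362.2 200.4] [ 5.7 31.3] 6.3 125.0
top grey [343.8 198.9] [30.6 32.1] 6.3 434.0
top grey [386.4 201.6] [51.  53.2] 6.0 2095.5
top grey [212.5 188.1] [77.4 81.1] 83.9 5393.5
side yellow [230.6 206.1] [18.8  7.6] 12.5 115.5
side yellow [333.8 183.8] [20.  21.9] 24.8 201.0
side yellow [176.8 177.8] [22.5 65. ] 55.3 1231.0
side white [177.  202.5] [20.1  6.3] 26.6 101.0
side white [206.6 223.3] [102.1  85. ] 30.8 5678.0
side white [368.5 187.6] [39.8 16.6] 19.4 441.0
side white [314.7 155.3] [12.7 34.4] 60.3 275.0
side white [303.3 144.7] [ 8.2 22.2] 60.9 138.5
side white [339.2 114.3] [56.6 23.8] 24.4 960.0
side white [207.1 134.9] [ 27.  175.5] 67.6 1271.5
side white [286.3  87.7] [ 6.3 23.4] 60.9 113.5
side red [322.6 140.9] [25.9  3.3] 28.3 54.5
side red [255.7 123.6] [13.6 16.1] 71.6 158.5
side grey [384.5 288. ] [ 9. 22.] 0.0 71.0
side grey [245.4 260.4] [ 1.7 80.8] 40.7 43.0
side grey [207.1 224.3] [107.6  88.5] 30.7 433.5
side grey [345.6 111.8] [25.   7.2] 26.6 132.5
side grey [198.2 163.2] [ 41.1 165. ] 59.9 393.5
side grey [340.5 154. ] [148.  97.] 90.0 5477.5
side grey [208.9 118.4] [ 28.8 188.6] 64.2 3366.5
```

View pics/crop0.png

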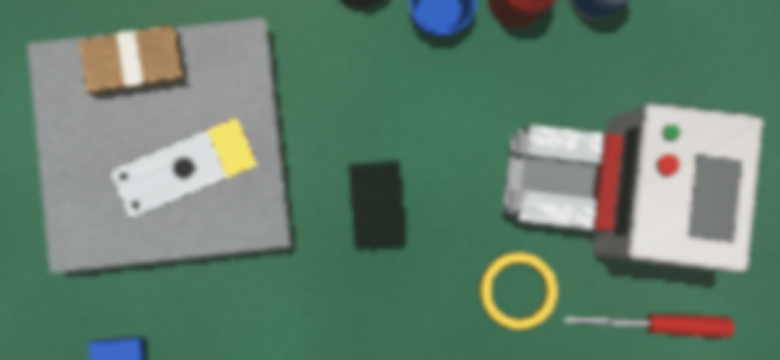

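```bash
python3 - <<'E'
from h import *
a=cv2.imread('pics/top0.png')
hsv=cv2.cvtColor(a,cv2.COLOR_BGR2HSV); H,S,V=cv2.split(hsv)
C=lambda x,y:(160+(x+.5)/3-.5,140+(y+.5)/3-.5)
def w(pts,z): return np.array([onz('top',*p,z) for p in pts])
deg=lambda d:np.degrees(np.arctan2(d[1],d[0]))
# plate
p=w([(237.1,188.7),(215.4,197.6)],.064); print('plate yel,white',p.round(4),'yaw',deg(p[0]-p[1]))
pc=w([C(112,173),C(133,216),C(257,163),C(238,119)],.064); print('plate corners',pc.round(4),'mid',pc.mean(0).round(4),'yaw',deg(pc[2]+pc[3]-pc[0]-pc[1]))
r=w([C(28,42),C(265,20),C(291,247),C(51,271)],.06);print('riser',r.round(4),r.mean(0).round(4),'edge',((r[1]+r[2])/2).round(4),'x-axis yaw',deg(r[1]-r[2]),np.linalg.norm(r[1]-r[2]),np.linalg.norm(r[1]-r[0]))
q=w([C(350,164),C(400,162),C(405,247),C(356,249)],.035);print('rest',q.round(4),q.mean(0).round(4),'x yaw',deg(q[1]+q[0]-q[2]-q[3]),np.linalg.norm(q[1]-q[2]),np.linalg.norm(q[1]-q[0]))
# dock
d=w([(345.6,209.3),(348,187.3)],.085);print('rails',d.round(4),'x yaw',deg(d[1]-d[0]))
h=w([C(645,104),C(763,119),C(748,270),C(630,256)],.17);print('housing',h.round(4),h.mean(0).round(4),deg(h[0]-h[3]),deg(h[0]-h[1]),deg(h[1]-h[2]))
m=w([C(511,129),C(505,222)],.078);print('mouth top?',m.round(4),m.mean(0).round(4))
s=w([(362.2,200.4)],.09);print('red',s.round(4))
E
```

```text
plate yel,white [[0.54   0.1621 0.064 ]
 [0.5071 0.2371 0.064 ]] yaw -66.31360620807769
plate corners [[0.5066 0.3014 0.064 ]
 [0.4571 0.2755 0.064 ]
 [0.5221 0.1328 0.064 ]
 [0.5731 0.1563 0.064 ]] mid [0.5147 0.2165 0.064 ] yaw -65.43983969639197
riser [[0.6585 0.4052 0.06  ]
 [0.6911 0.1277 0.06  ]
 [0.4251 0.0909 0.06  ]
 [0.3911 0.3694 0.06  ]] [0.5415 0.2483 0.06  ] edge [0.5581 0.1093 0.06  ] x-axis yaw 7.861338566718808 0.2685430052938129 0.2794259582902358
rest [[ 0.5252  0.0231  0.035 ]
 [ 0.5289 -0.0365  0.035 ]
 [ 0.4279 -0.0443  0.035 ]
 [ 0.4242  0.0139  0.035 ]] [ 0.4765 -0.0109  0.035 ] x yaw 4.8194301196617255 0.101344984233568 0.05969387171053562
rails [[ 0.4759 -0.2148  0.085 ]
 [ 0.5521 -0.2222  0.085 ]] x yaw -5.5356604109216825
housing [[ 0.5893 -0.2896  0.17  ]
 [ 0.5759 -0.4177  0.17  ]
 [ 0.4124 -0.4022  0.17  ]
 [ 0.4247 -0.2748  0.17  ]] [ 0.5006 -0.3461  0.17  ] -5.126911272320991 84.05099698300106 -5.445112470469179
mouth top? [[ 0.5674 -0.1609  0.078 ]
 [ 0.4596 -0.1554  0.078 ]] [ 0.5135 -0.1582  0.078 ]
red [[ 0.5076 -0.2705  0.09  ]]
```

Request:
move_arm --pt "40 35 10 0.09 -1" --pt "45 40 10 0.1 -1" --pt "45 40 10 0.1 -1" --pt "45 40 10 0.1 -1" --pt "40 40 0 0.1 -1" --pt "10 45 0 0.1 -1" --pt "10 45 0 0.1 -1" --pt "8 45 0 0.1 -1" --pt "8 45 0 0.1 -1" --pt "8 45 0 0.1 -1" --pt "8 45 0 0.1 -1" --pt "8 45 0 0.1 -1" --newtons 30

```text
time: 1.3
tool_pos: [0.4212, -0.0109, 0.2605]
tool_rot: [-3.141, 0.0, 1.541]
contact_force: [0.7, -0.6, 0.3]
opening: 0.0916
grip_force: 0.0
```

Request:
move_arm --pt "6 45 0 0.1 -1" --pt "6 45 0 0.1 -1" --pt "6 45 -10 0.1 -1" --pt "6 45 -10 0.1 -1" --pt "6 40 -20 0.06 -1" --pt "6 30 -20 0 -1" --pt "0 0 -20 0 -1" --pt "0 0 0 0 -1" --pt "0 0 0 0 -1" --pt "0 0 0 0 -1"

```text
time: 2.3
tool_pos: [0.458, 0.2369, 0.1817]
tool_rot: [3.14, 0.0, 1.996]
contact_force: [0.3, -1.3, -0.9]
opening: 0.092
grip_force: 0.0
```

Request:
move_arm --pt "16 17 0 0 -1" --pt "16 17 0 0 -1" --pt "0 0 -40 0 -1" --pt "0 0 -40 0 -1" --pt "0 0 -20 0 -1" --pt "0 0 -10 0 -1" --pt "0 0 0 0 -1" --pt "0 0 0 0 -1" --pt "0 0 0 0 -1"

```text
time: 3.2
tool_pos: [0.4905, 0.2715, 0.0723]
tool_rot: [3.138, 0.0, 1.997]
contact_force: [0.1, -0.5, 0.2]
opening: 0.0916
grip_force: 0.0
```

```bash
python3 - <<'E'
from h import *
b=shot('side'); cv2.imwrite('pics/side1.png',cv2.resize(b[100:300,120:320],None,fx=3,fy=3,interpolation=cv2.INTER_CUBIC))
print(monitor.observe()['tool_pos'],monitor.observe()['contact_force'])
E
```

```text
[0.49034822 0.27155125 0.07217736] [-0.26390889  0.41841242  0.52160499]
```

View pics/side1.png

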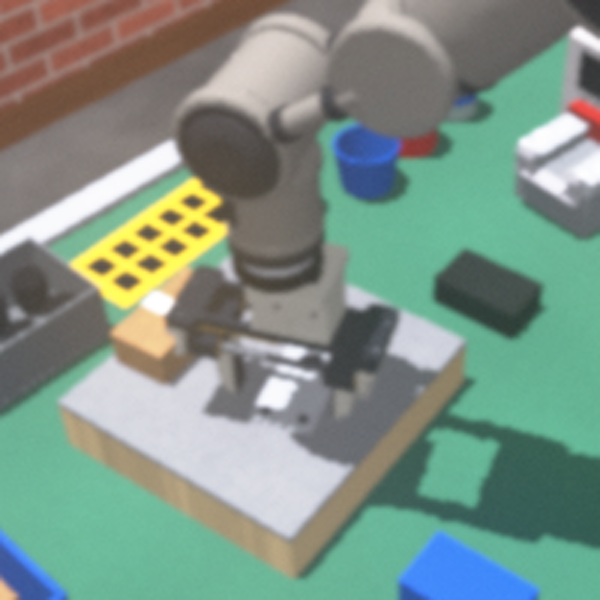

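Fingers (crop (230,370) and (345,400)) straddle the plate's bare end, clear of the carton. Descend and grip lightly.

Request:
move_arm --pt "0 0 -6 0 -1" --pt "0 0 -5 0 -1" --pt "0 0 0 0 1" --pt "0 0 0 0 1" --pt "0 0 0 0 1" --pt "0 0 0 0 1" --pt "0 0 0 0 1" --pt "0 0 0 0 1" --newtons 15

```text
time: 4.05
tool_pos: [0.4895, 0.2714, 0.0603]
tool_rot: [3.141, 0.0, 1.997]
contact_force: [-2.0, -1.0, 7.6]
opening: 0.0595
grip_force: 15.9
```

Request:
move_arm --pt "0 0 0.6 0 1" --pt "3 -8 0 -0.03 1" --pt "3 -8 0 -0.03 1" --pt "3 -8 0 -0.03 1" --pt "3 -8 0 -0.03 1" --pt "3 -8 0 -0.03 1" --pt "3 -8 0 -0.03 1" --pt "3 -8 0 -0.03 1" --pt "3 -8 0 -0.03 1" --pt "3 -8 0 -0.03 1" --pt "2 -8 0 -0.02 1" --pt "0 -2 0 0 1"

```text
time: 5.25
tool_pos: [0.5191, 0.1882, 0.0603]
tool_rot: [3.141, -0.0, 1.704]
contact_force: [0.4, 3.8, 4.6]
opening: 0.0593
grip_force: 17.5
```

Request:
move_arm --pt "0 0 0 0 1" --pt "0 0 0 0 1" --pt "0 0 0 0 -1" --pt "0 0 0 0 -1" --pt "0 0 0 0 -1" --pt "0 0 0 0 -1" --pt "0 0 30 0 -1" --pt "0 0 40 0 -1" --pt "0 0 40 0 -1" --pt "0 0 20 0 -1" --pt "0 0 0 0 -1"

```text
time: 6.35
tool_pos: [0.5187, 0.1897, 0.1925]
tool_rot: [3.138, -0.0, 1.707]
contact_force: [0.3, -0.4, -0.6]
opening: 0.0919
grip_force: 0.0
```

```bash
python3 - <<'E'
from h import *
b=shot('side'); t=shot('top','top2.png')
cv2.imwrite('pics/side2.png',cv2.resize(b[100:300,120:320],None,fx=3,fy=3,interpolation=cv2.INTER_CUBIC))
print(monitor.observe()['tool_pos'],monitor.observe()['tool_rot'])
H,S,V=cv2.split(cv2.cvtColor(b,cv2.COLOR_BGR2HSV))
m=((H>18)&(H<35)&(S>130)&(V>110)).astype(np.uint8); m[:,:200]=0; m[:,300:]=0;m[:150]=0;m[300:]=0
cs,_=cv2.findContours(m,cv2.RETR_EXTERNAL,cv2.CHAIN_APPROX_NONE)
for c in cs:
    if cv2.contourArea(c)>30:
        r=cv2.boxPoints(cv2.minAreaRect(c)); print(r.round(1).tolist(),np.round([onz('side',*p,.064) for p in r],4).tolist())
E
```

```text
[0.51723248 0.18919237 0.18905299] [-3.13897567e+00  1.58704282e-04  1.70700761e+00]
[[241.60000610351562, 189.8000030517578], [245.0, 183.0], [262.20001220703125, 191.60000610351562], [258.79998779296875, 198.39999389648438]] [[0.5618, 0.09, 0.064], [0.5755, 0.0593, 0.064], [0.5088, 0.0536, 0.064], [0.4967, 0.0837, 0.064]]
[[200.0, 173.0], [200.0, 159.0], [206.0, 159.0], [206.0, 173.0]] [[0.7172, 0.1205, 0.064], [0.7716, 0.0699, 0.064], [0.7566, 0.0563, 0.064], [0.7028, 0.1075, 0.064]]
```

View pics/side2.png

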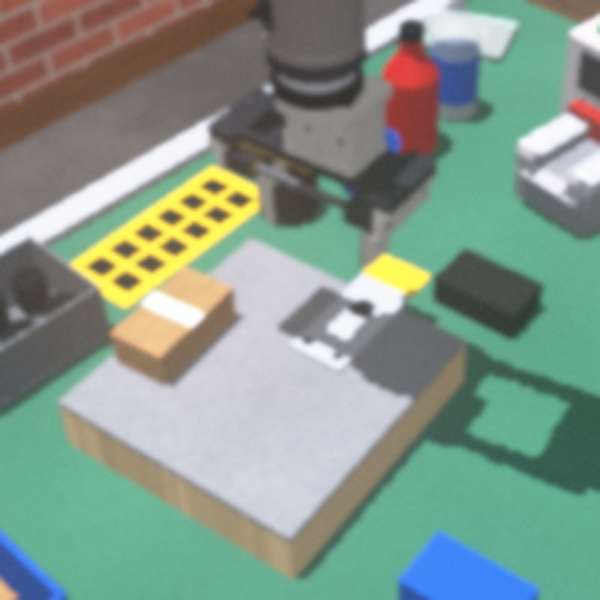

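The yellow end (crop (395,272)) hangs past the edge and the plate lies flat; end face near (0.54, 0.053). Go to the overhang and descend around it.

Request:
move_arm --pt "6 -40 0 0 -1" --pt "6 -40 0 0 -1" --pt "6 -39 -20 0 -1" --pt "0 0 -40 0 -1" --pt "0 0 -30 0 -1" --pt "0 0 -30 0 -1" --pt "0 0 -18 0 -1" --pt "0 0 -10 0 -1" --pt "0 0 0 0 -1" --pt "0 0 0 0 -1"

```text
time: 7.45
tool_pos: [0.5363, 0.0703, 0.0421]
tool_rot: [-3.141, -0.0, 1.707]
contact_force: [0.4, -0.2, 0.4]
opening: 0.0918
grip_force: 0.0
```

Request:
move_arm --pt "0 0 0 0 1" --pt "0 0 0 0 1" --pt "0 0 0 0 1" --pt "0 0 0 0 1" --pt "0 0 0 0 1" --pt "0 0 0 0 1" --pt "0 0 0 0 1" --newtons 40

```text
time: 8.15
tool_pos: [0.5365, 0.0702, 0.0423]
tool_rot: [3.141, 0.0, 1.707]
contact_force: [0.6, 0.4, 0.3]
opening: 0.0587
grip_force: 40.0
```

Request:
move_arm --pt "0 0 10 0 1" --pt "0 0 20 0 1" --pt "0 0 25 0 1" --pt "0 0 15 0 1" --pt "-5 -16 0 -0.02 1" --pt "-10 -25 0 -0.03 1" --pt "-10 -30 0 0 1" --pt "-10 -30 0 0 1" --pt "-10 -25 0 0 1" --pt "-10 -15 0 0 1" --pt "0 0 0 0 1" --pt "0 0 0 0 1"

```text
time: 9.35
tool_pos: [0.4816, -0.0707, 0.1126]
tool_rot: [3.141, -0.0, 1.656]
contact_force: [0.2, -0.1, -0.7]
opening: 0.0591
grip_force: 40.0
```

```bash
python3 - <<'E'
from h import *
b=shot('side'); t=shot('top','top3.png')
cv2.imwrite('pics/side3.png',np.hstack([cv2.resize(b[120:280,180:340],(480,480),interpolation=cv2.INTER_CUBIC),cv2.resize(t[150:250,240:340],(300,300))] ) if 0 else cv2.resize(b[120:280,180:340],(640,640)[:2])[:600])
s=monitor.observe();print(s['tool_pos'],s['tool_rot'],s['contact_force'],s['torque'],s['grip_force'])
E
```

```text
[ 0.48185166 -0.07012201  0.11244042] [3.14090651e+00 6.77105683e-06 1.65739585e+00] [-0.61699786 -0.46662483 -1.95177706] [-0.09210989 -0.12466538  0.01203442] 39.98403489589691
```

View pics/side3.png

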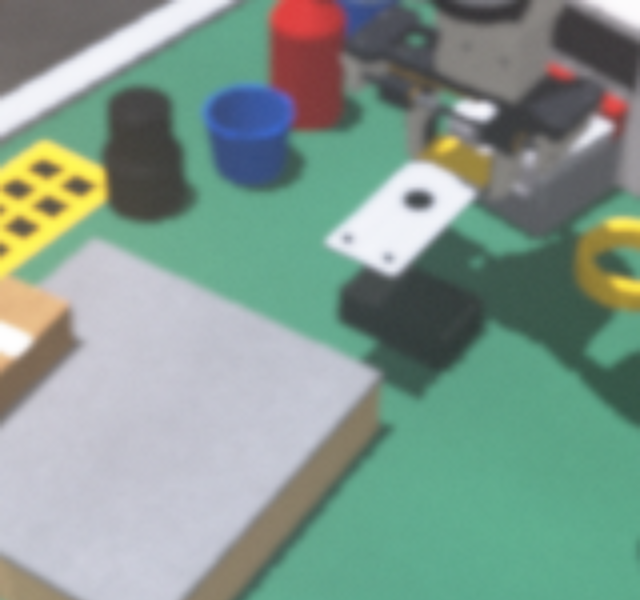

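```bash
python3 - <<'E'
from h import *
for z in(.133,.123,.113):
    print(z,[onz('side',u,v,z).round(4).tolist() for u,v in((261.2,180),(278.7,189.2))])
g=np.array([.4818,-.0705]);d=np.array([.084,-.9965]);n=np.array([.9965,.084])
for L in(-140,-135): print([(g+(L/1000)*d+s*.03*n).round(4).tolist() for s in(1,-1)])
E
```

```text
0.133 [[0.4959, 0.0757, 0.133], [0.4327, 0.0728, 0.133]]
0.123 [[0.5033, 0.0667, 0.123], [0.4392, 0.0638, 0.123]]
0.113 [[0.5107, 0.0578, 0.113], [0.4457, 0.0548, 0.113]]
[[0.4999, 0.0715], [0.4401, 0.0665]]
[[0.5004, 0.0665], [0.4406, 0.0615]]
```

Request:
move_arm --pt "0 0 -20 0 1" --pt "0 0 -30 0 1" --pt "0 0 -20 0 1" --pt "0 0 -10 0 1" --pt "0 0 -6 0 1" --pt "0 0 -4 0 1" --pt "0 0 0 0 1" --pt "0 0 0 0 1"

```text
time: 10.25
tool_pos: [0.4819, -0.0708, 0.0228]
tool_rot: [3.14, 0.0, 1.657]
contact_force: [0.4, -0.3, -0.3]
opening: 0.0587
grip_force: 40.0
```

Request:
move_arm --pt "0 0 -1.5 0 1" --pt "0 0 -1.5 0 1" --pt "0 0 -1 0 1" --pt "0 0 0 0 1" --pt "0 0 0 0 1"

```text
time: 10.75
tool_pos: [0.4814, -0.0708, 0.0182]
tool_rot: [3.141, 0.0, 1.657]
contact_force: [0.4, 0.2, -0.0]
opening: 0.059
grip_force: 40.0
```

Request:
move_arm --pt "0 0 -1 0 1" --pt "0 0 0 0 1" --pt "0 0 0 0 1"

```text
time: 11.05
tool_pos: [0.4815, -0.0708, 0.0173]
tool_rot: [3.141, 0.0, 1.657]
contact_force: [-0.8, 0.0, 0.8]
opening: 0.0588
grip_force: 40.0
```

```bash
python3 - <<'E'
from h import *
b=shot('side')
cv2.imwrite('pics/side4.png',cv2.resize(b[130:250,230:370],None,fx=5,fy=5,interpolation=cv2.INTER_CUBIC))
f=[(monitor.observe()['contact_force'],shot('top')) for i in range(4)]
print(np.mean([x[0] for x in f],0))
E
```

```text
[-0.10599383 -0.39520436  1.47201115]
```

View pics/side4.png

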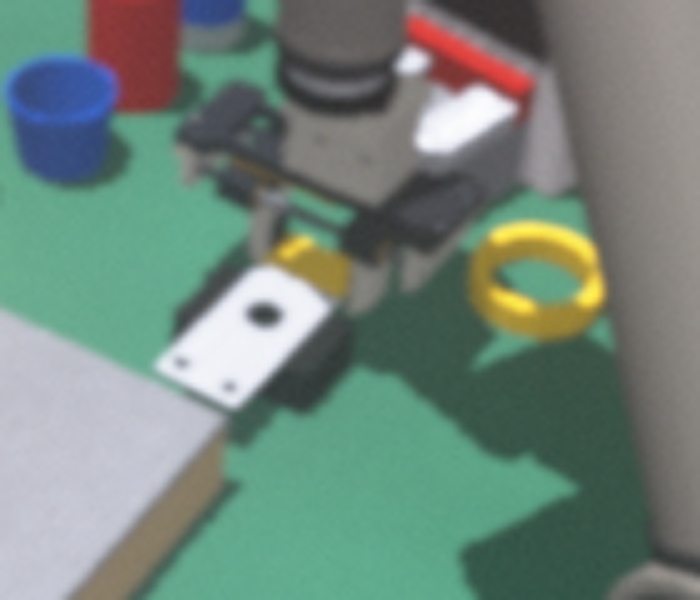

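The plate lies across the black block (crop (255,330)), light contact. Release and rise.

Request:
move_arm --pt "0 0 -0.5 0 1" --pt "0 0 0 0 -1" --pt "0 0 0 0 -1" --pt "0 0 0 0 -1" --pt "0 0 0 0 -1" --pt "0 0 0 0 -1" --pt "0 0 30 0 -1" --pt "0 0 40 0 -1" --pt "0 0 40 0 -1" --pt "0 0 20 0 -1" --pt "0 0 0 0 -1"

```text
time: 12.4
tool_pos: [0.4831, -0.0712, 0.1497]
tool_rot: [3.135, 0.003, 1.657]
contact_force: [-0.2, -0.1, -0.0]
opening: 0.0916
grip_force: 0.0
```

```bash
cat > pl.py <<'E'
from h import *
import sys
def corners(n,im,box,z,lo=160):
    x0,x1,y0,y1=box
    H,S,V=cv2.split(cv2.cvtColor(im,cv2.COLOR_BGR2HSV))
    m=np.zeros(H.shape,np.uint8); m[y0:y1,x0:x1]=(((S<60)&(V>lo)))[y0:y1,x0:x1]
    cs,_=cv2.findContours(m,cv2.RETR_EXTERNAL,cv2.CHAIN_APPROX_NONE)
    c=max(cs,key=cv2.contourArea); w=np.array([onz(n,u,v,z)[:2]*1000 for u,v in c[:,0]],np.float32)
    r=cv2.minAreaRect(w); return cv2.contourArea(c),np.round(cv2.boxPoints(r),1).tolist(),r
E
python3 - <<'E'
from pl import *
b=shot('side','side5f.png'); t=shot('top','top5.png')
print(corners('side',b,(255,310,170,220),.039))
print(corners('top',t,(255,310,170,240),.039))
H,S,V=cv2.split(cv2.cvtColor(b,cv2.COLOR_BGR2HSV)); m=((H>18)&(H<35)&(S>130)&(V>90)); m[:, :270]=0;m[:,310:]=0;m[:165]=0;m[215:]=0
v,u=np.nonzero(m);print(len(u),onz('side',u.mean(),v.mean(),.039))
print(monitor.observe()['tool_pos'])
E
```

```text
(726.5, [[431.20001220703125, 135.5], [445.79998779296875, -53.400001525878906], [516.5999755859375, -47.900001525878906], [502.0, 140.89999389648438]], ((473.8821105957031, 43.77565002441406), (71.00545501708984, 189.39801025390625), 4.405263900756836))
(455.0, [[441.29998779296875, 69.30000305175781], [450.70001220703125, -40.29999923706055], [509.1000061035156, -35.29999923706055], [499.70001220703125, 74.30000305175781]], ((475.18963623046875, 16.967437744140625), (58.603824615478516, 110.00785827636719), 4.871747970581055))
113 [ 0.4806001  -0.06877711  0.039     ]
[ 0.48118947 -0.07065123  0.14646231]
```

Request:
move_arm --pt "-3 40 0 0 -1" --pt "-3 42 0 0 -1" --pt "-3 40 0 0 -1" --pt "0 0 -30 0 -1" --pt "0 0 -40 0 -1" --pt "0 0 -30 0 -1" --pt "0 0 -20 0 -1" --pt "0 0 -9 0 -1" --pt "0 0 0 0 -1" --pt "0 0 0 0 -1"

```text
time: 13.5
tool_pos: [0.4725, 0.0512, 0.0178]
tool_rot: [-3.142, -0.0, 1.657]
contact_force: [-0.1, 0.2, -0.4]
opening: 0.0915
grip_force: 0.0
```

Request:
move_arm --pt "0 0 0 0 1" --pt "0 0 0 0 1" --pt "0 0 0 0 1" --pt "0 0 0 0 1" --pt "0 0 0 0 1" --pt "0 0 0 0 1" --pt "0 0 0 0 1" --newtons 45

```text
time: 14.2
tool_pos: [0.4725, 0.0513, 0.0178]
tool_rot: [3.141, 0.0, 1.657]
contact_force: [-0.1, 0.2, 1.2]
opening: 0.0589
grip_force: 44.9
```

Request:
move_arm --pt "0 0 10 0 1" --pt "0 0 20 0 1" --pt "0 0 20 0 1" --pt "10 -8 0 -0.03 1" --pt "10 -8 0 -0.03 1" --pt "10 -8 0 -0.03 1" --pt "10 -8 0 -0.03 1" --pt "10 -8 0 -0.03 1" --pt "11.5 -10 0 -0.03 1" --pt "0 0 -12 0 1" --pt "0 0 -9 0 1" --pt "0 0 0 0 1"

```text
time: 15.4
tool_pos: [0.5318, 0.0017, 0.0444]
tool_rot: [-3.137, -0.0, 1.477]
contact_force: [0.4, 0.5, -1.1]
opening: 0.0589
grip_force: 44.9
```

Request:
move_arm --pt "0 0 0 0 1" --pt "0 0 0 0 1"

```text
time: 15.6
tool_pos: [0.5337, 0.0016, 0.0468]
tool_rot: [3.142, -0.0, 1.477]
contact_force: [0.3, 0.8, -1.8]
opening: 0.059
grip_force: 44.9
```

```bash
python3 - <<'E'
from h import *
b=shot('side'); t=shot('top')
cv2.imwrite('pics/both6.png',np.vstack([cv2.resize(b[120:195,250:360],(660,300)[:2] if 0 else (440,300),interpolation=cv2.INTER_CUBIC),cv2.resize(t[165:240,270:380],(440,300),interpolation=cv2.INTER_CUBIC)]))
E
```

```text
(no output)
```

View pics/both6.png

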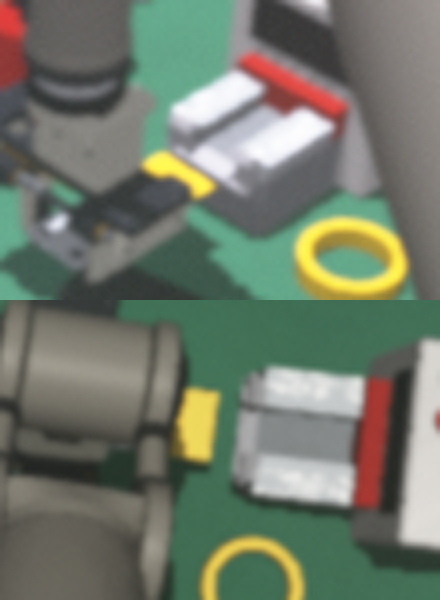

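```bash
python3 - <<'E'
from h import *
c=lambda x,y:((x+.5)/4-.5+270,(y-300+.5)/4-.5+165)
for z in(.067,.062):
    e=[onz('top',*c(*p),z) for p in((219,391),(211,463))]; print(z,np.round(e,4).tolist(),np.mean(e,0).round(4))
s=lambda x,y:((x+.5)/4-.5+250,(y+.5)/4-.5+120)
for z in(.067,.062,.057):
    e=[onz('side',*s(*p),z) for p in((172,153),(215,187))]; print('side',z,np.round(e,4).tolist(),np.mean(e,0).round(4))
for z in (.074,.09):
    print('gap',z,[onz('top',*c(*p),z).round(4).tolist() for p in((245,434),(355,440))])
print('rails',[(onz('top',*c(*p),.09)+onz('top',*c(*q),.09)).round(4)/2 for p,q in(((272,367),(255,500)),((365,376),(353,505)))])
print('expected end', np.array([.5337,.0016])+.14*np.array([-.094,-.9956]))
E
```

```text
0.067 [[0.5514, -0.1433, 0.067], [0.4882, -0.1372, 0.067]] [ 0.5198 -0.1403  0.067 ]
0.062 [[0.5518, -0.1441, 0.062], [0.4884, -0.138, 0.062]] [ 0.5201 -0.1411  0.062 ]
side 0.067 [[0.5399, -0.1426, 0.067], [0.4854, -0.1297, 0.067]] [ 0.5126 -0.1362  0.067 ]
side 0.062 [[0.5436, -0.148, 0.062], [0.4887, -0.1351, 0.062]] [ 0.5161 -0.1416  0.062 ]
side 0.057 [[0.5472, -0.1535, 0.057], [0.492, -0.1405, 0.057]] [ 0.5196 -0.147   0.057 ]
gap 0.074 [[0.5139, -0.1654, 0.074], [0.5108, -0.2613, 0.074]]
gap 0.09 [[0.513, -0.1625, 0.09], [0.51, -0.2573, 0.09]]
rails [array([ 0.51395, -0.17845,  0.09   ]), array([ 0.50975, -0.26075,  0.09   ])]
expected end [ 0.52054  -0.137784]
```

Yellow tip is just before the funnel, slightly drooping and about 1.5 mm off axis. Correct, then enter.

Request:
move_arm --pt "-1.5 0 3 0 1" --pt "0 0 0 0 1" --pt "-1 -10 0 0 1" --pt "-1 -10 0 0 1" --pt "-1 -10 0 0 1" --pt "-0.8 -8 0 0 1" --pt "0 0 0 0 1" --pt "0 0 0 0 1"

```text
time: 16.5
tool_pos: [0.5286, -0.0371, 0.0496]
tool_rot: [3.141, -0.0, 1.476]
contact_force: [-0.2, -0.4, -1.3]
opening: 0.059
grip_force: 44.9
```

Request:
move_arm --pt "-0.9 -10 0 0 1" --pt "-0.9 -10 -0.5 0 1" --pt "-0.9 -10 -0.5 0 1" --pt "-0.5 -5 0 0 1" --pt "0 0 0 0 1" --pt "0 0 0 0 1"

```text
time: 17.1
tool_pos: [0.5253, -0.0719, 0.0486]
tool_rot: [-3.142, -0.0, 1.476]
contact_force: [-0.5, -0.4, -0.3]
opening: 0.0585
grip_force: 44.9
```

Request:
move_arm --pt "-0.9 -10 -0.5 0 1" --pt "-0.9 -10 -1 0 1" --pt "-0.9 -10 -1 0 1" --pt "-0.6 -6 -1 0 1" --pt "0 0 0 0 1" --pt "0 0 0 0 1"

```text
time: 17.7
tool_pos: [0.522, -0.1079, 0.0451]
tool_rot: [-3.141, -0.0, 1.476]
contact_force: [0.1, 0.3, -1.7]
opening: 0.0587
grip_force: 44.9
```

Request:
move_arm --pt "-0.5 -5 -1 0 1" --pt "-0.4 -4 0 0 1" --pt "0 0 0 0 1" --pt "-0.2 -2 0 0 1" --pt "-0.2 -2 0 0 1" --pt "0 0 0 0 1"

```text
time: 18.3
tool_pos: [0.5208, -0.1208, 0.0442]
tool_rot: [3.141, -0.0, 1.477]
contact_force: [0.7, -0.5, -1.0]
opening: 0.0584
grip_force: 44.9
```

Request:
move_arm --pt "-0.2 -2 0 0 1" --pt "0 0 0 0 1" --pt "-0.1 -1 0 0 1" --pt "0 0 0 0 1" --pt "-0.1 -1 0 0 1" --pt "0 0 0 0 1"

```text
time: 18.9
tool_pos: [0.5199, -0.1212, 0.0437]
tool_rot: [-3.14, -0.005, 1.478]
contact_force: [2.5, 16.8, -0.4]
opening: 0.0586
grip_force: 44.8
```

```bash
python3 - <<'E'
from h import *
b=shot('side'); t=shot('top')
cv2.imwrite('pics/both7.png',np.vstack([cv2.resize(b[115:190,270:380],(440,300),interpolation=cv2.INTER_CUBIC),cv2.resize(t[165:240,290:400],(440,300),interpolation=cv2.INTER_CUBIC)]))
E
```

```text
(no output)
```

View pics/both7.png

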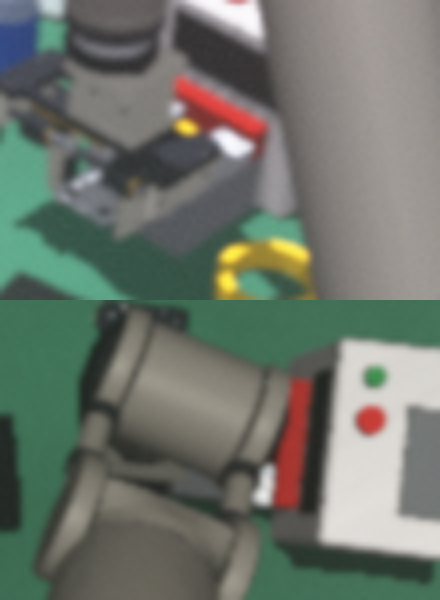

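Request:
move_arm --pt "-0.1 -1 0 0 1" --pt "0 0 0 0 1" --pt "-0.1 -1 0 0 1" --pt "0 0 0 0 1" --pt "0 0 0 0 1"

```text
time: 19.5
tool_pos: [0.5195, -0.1213, 0.0435]
tool_rot: [-3.139, -0.007, 1.478]
contact_force: [3.1, 24.2, -0.6]
opening: 0.0592
grip_force: 44.8
```

Request:
move_arm --pt "0.2 3 0 0 1" --pt "0 0 0 0 -1" --pt "0 0 0 0 -1" --pt "0 0 0 0 -1" --pt "0 0 0 0 -1" --pt "0 0 0 0 -1" --pt "0 0 20 0 -1" --pt "0 0 30 0 -1" --pt "0 0 50 0 -1" --pt "0 40 50 0 -1" --pt "0 50 20 0 -1" --pt "0 50 0 0 -1"

```text
time: 20.7
tool_pos: [0.5221, 0.0041, 0.2053]
tool_rot: [3.134, 0.0, 1.474]
contact_force: [-0.1, 0.5, -0.8]
opening: 0.0917
grip_force: 0.0
```

Request:
move_arm --pt "-10 50 0 0 -1" --pt "-20 50 0 0 -1" --pt "-20 50 0 0 -1" --pt "0 0 0 0 -1" --pt "0 0 0 0 -1"

```text
time: 21.2
tool_pos: [0.4732, 0.1464, 0.202]
tool_rot: [3.141, 0.0, 1.479]
contact_force: [0.3, -0.7, 0.0]
opening: 0.0915
grip_force: 0.0
```

```bash
python3 - <<'E'
from h import *
b=shot('side'); t=shot('top','top8.png')
cv2.imwrite('pics/both8.png',np.vstack([cv2.resize(b[115:190,270:380],(440,300),interpolation=cv2.INTER_CUBIC),cv2.resize(t[165:240,290:400],(440,300),interpolation=cv2.INTER_CUBIC)]))
E
```

```text
(no output)
```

View pics/both8.png

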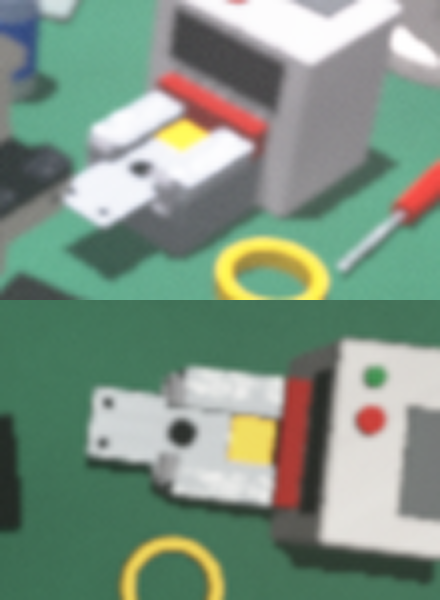

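The plate sits in the slot, yellow end against the red bar (crop (277,440)), with about 60 mm sticking out (crop x 90 to 160). The robot is clear.

```bash
python3 -c "
from h import *
print(workorder.hand_in())"
```

```text
the job is handed in; nothing more can be done
None
```

The plate is in the marking machine's slot, yellow end against the red stop with about 60 mm sticking out; it was released, and the job was handed in at about 21 s.

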